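Turn the foot plate home on its peg and lock it down

TASK

Raise the red hold-down arm on the grey dock well clear of the ball, then turn the aluminium foot plate in place by pushing its free corner, its notched corner staying on the peg, until its long edge lies flush along the blue stop bar. Finally bring the arm fully down so that its cup sits over the plate's ball. Do not lift the plate, and leave the tape, bottle, carton and beaker where they stand.

Things in the scene. Friction and masses are not known exactly. Their poses are not given: they have to be found in the camera images.
- dock: Dark grey dock fixed to the bench: slab 8 mm thick, spanning x -150 to +125 and y -120 to +120 mm in its own frame. Origin on the bench (slab underside) below the centre of the plate's home place; z up, x away from the robot (yawed up to 0.3 rad). It carries the steel peg, a blue stop bar and the hinge of the red arm.
- stop (a point): Top middle of the near face of the blue stop bar, 32 mm above the bench, at x = +50.5, y = 0 mm in the dock frame. The bar runs 130 mm along the dock's y, just beyond the plate's home place.
- hinge (a point): Middle of the arm's hinge axis (parallel to the dock's y), at x = +95, y = -40 mm in the dock frame, 66 mm above the bench, between two dark cheeks, 42 mm wide over both and up to 78 mm above the bench.
- peg (a point): Middle of the upright steel peg, 16 mm diameter, top 38 mm above the bench, at x = -44, y = +69 mm in the dock frame. The plate turns about it.
- plate: Loose aluminium foot plate, 100 mm (x) by 150 mm (y), 16 mm thick, 0.5 to 0.75 kg, flat on the slab (underside 8 mm above the bench). Origin: underside, at the centre of the peg its notch bears on; spans x -6 to +94, y -144 to +6 mm. Home: its axes parallel to the dock's, edge x = +94 along the stop bar. Starts turned 0.75 to 1.05 rad clockwise (from above) from home.
- notch (a point): Inner corner of the plate's square corner notch, mid-thickness, at x = +8.5, y = -8.5 mm in the plate frame; the two notch faces bear on the peg with 0.5 mm play.
- corner (a point): Free corner of the plate, diagonally opposite the notch, at (94, -144) mm in the plate frame, half thickness (16 mm above the bench). Pushing the 100 mm edge (y = -144) within about 35 mm of this corner, in the plate's +y direction, turns the plate anticlockwise towards home and keeps the notch pressed on the peg; takes about 4 to 10 N, at times 15.
- ball (a point): Centre of the 22 mm steel ball on a 14 mm stem standing on the plate near the free corner, at (64, -109, 36) mm in the plate frame; 44 mm above the bench, its top 55 mm above the bench.
- holddown (a joint): Angle of the red hold-down arm about its hinge, rad: 0 fully down (level, end stop), 1.57 upright, end stop 1.75. Starts at 0 to 0.25, in the way of the ball. Stiff hinge: it stays where it is left; about 4 N at the handle raises it, 1 to 3 N lowers it.
- handle (a point): Centre of the orange handle at the arm's end, 46 mm long along the arm, 16 mm wide (along the hinge axis), 14 mm thick; 132 mm from the hinge axis along the arm and 18 mm above its centre line: with the arm down, 84 mm above the bench. Can be pinched across its width from above and carried round its arc, pivoting between the fingers.
- cup (a point): Centre of the steel cup under the arm (opens downwards, 32 mm inside, 39 mm outside, rim 24 mm below the arm's centre line), 75 mm from the hinge along the arm, 22 mm below. With the arm down it is where the ball's centre is when the plate is home. The arm's red bar is 20 mm wide, 12 mm thick.
- tape: Bystander: roll of white packing tape lying flat, ring 104 mm across, 48 mm high, standing on the bench; origin at the centre of its underside.
- bottle: Bystander: amber bottle with white cap, 66 mm across, 150 mm high, standing on the bench; origin at the centre of its underside.
- carton: Bystander: small brown carton 75 x 65 mm, 110 mm high, standing on the bench; origin at the centre of its underside.
- beaker: Bystander: white cup-shaped beaker, 76 mm across, 95 mm high, standing on the bench; origin at the centre of its underside.
There are look-alikes about, which are no part of the job. Leave any green or pink look-alike of the plate alone.

How it is judged:
By the outcome, as a careful person would: the job done as asked, in the order asked, and still so for the second after the job is handed in, with the robot touching nothing.
It also fails if it takes over 72 s, if anything falls off the work surface, if the arm or the gripper's body presses on something with over 40 N, if the wrist force passes 120 N, or if a joint passes its speed limit or range.

ROBOT

A 6-joint arm with a two-finger parallel gripper is mounted at the origin on the work surface. World frame = base frame: x ahead of the robot, y to its left, z up, the work surface at z = 0. Lengths are in m, angles in rad, forces in N, time in s.
With the tool pointing down it reaches from about 0.375 to 0.9 m from the base axis. Payload 3.1 kg.
Tool frame: the origin (TCP) lies at the very end of the fingers, on their centre line; the grasp point (between the pads) lies 19 mm behind it; z points along the fingers, y is the line along which they close (so a half turn about z gives the same grasp; the last joint's range is limited). The gripper opens to 87 mm and grips with 3 to 60 N. Pads are 19 mm wide; open, the fingers measure 117 mm over their backs; the gripper's body (75 mm by 190 mm) begins 51 mm behind the grasp point.
Start: joints at [0.98, 0.527, 1.433, -0, 1.181, -0.178], TCP at [0.251, 0.572, 0.223] pointing down, gripper open.
Joint ranges: [-3.08, 3.08], [-0.75, 2.2], [0.22, 2.44], [-1.43, 4.57], [0, 2.65], [-2.85, 2.85]. Speed limits (rad/s): [2.79, 2.79, 3.14, 3.14, 3.14, 3.14].

INTERFACE

Orientations are given as a unit quaternion [x, y, z, w].
In Python, from rig import status, viewer, robot gives the robot as it stands.
- The arm moves only by the tool arm_command, never from a script. Its arguments are lists of equal length, an entry for each row: "delta_rot": the turn, a rotation vector about the tool's x, y, z in degrees, a list of three; "delta_pos": the shift along the tool's x, y, z in m, a list of three; "gripper": the closure, from -1 (fully open) to 1 (shut). In form: {"delta_rot": [[rx, ry, rz], ...], "delta_pos": [[dx, dy, dz], ...], "gripper": [gripper, ...]}. A call has 1 to 12 rows; each row is the pose to reach, as a shift and turn from the pose commanded when the call began, along the tool's axes at that moment; what a row does not reach only later rows make up. A row lasts 1/12 s, in which the tool goes at most 41.7 mm and 7.16 degrees, less where a joint would pass 70% of its speed; a pose out of reach is approached as far as the arm can. A call with a gripper value outside its range is refused whole. The fingers move at their own pace and stop on an object; "grip_force" is the grip in N (left out, the last holds). Time passes only in rows, so rows that repeat a pose let the fingers close. It gives the time, the measured TCP pose, the force, the opening and the grip force at its end, in the units of the state.
- status.get_obs(): the state, without advancing time (a new reading comes with each control period).
- viewer.camera(name): name is "scene" or "top" or "wrist"; returns a dict with "pixels" (420x560x3 uint8, blue, green, red), "fx", "fy", "cx", "cy" (pixels), "pose" (4x4, takes a point from camera to world coordinates); the wrist camera has in their place "mount" (4x4, takes a point from camera to tool coordinates, whose origin is the TCP and whose axes are the flange's). Camera axes: x right, y down, z forward; pixel columns grow to the right and rows downward; lengths in m; the calibration is good to about 2 mm. A picture is of the moment at which its call begins: read the wrist's pose just before it. There is no depth.
- robot.hand_in(): hands the job in; it is judged then, once.
The state is a dict: "time": time; "q": joint angles; "joint_velocities": joint speeds; "joint_torque": joint torques, N m; "position": TCP position; "tool_rot": TCP orientation; "ft_force": force on the tool from outside, world axes, zero at the start; "moment": the same for the moment, N m; "grip_width": finger opening in m; "grip_force": force on a finger pad.
Only numpy, scipy, OpenCV 4.12 (cv2) and the standard library are available. Lean on these libraries where they do the work, as an engineer would, in place of code of your own. Each camera call takes 0.05 s, during which the arm holds its last target. There are 200 camera calls.

## Working session

There is one attempt and no reset: what is moved stays moved. The work goes in short steps, Python scripts to look and compute and a tool call to move; the robot and the scene stay as the last step left them, time stands still between calls to the robot, and variables do not carry over. Pictures are saved under pics/ and viewed, at most 10 in all, crops included, and the job is handed in when it is done.

Besides the shell and the picture viewer there is one more tool, called after ">>>" as name(argument=value, ...) on one line, values as JSON. arm_command: Moves the arm, as the interface text tells. Its arguments: {"type":"object","properties":{"delta_rot":{"type":"array","items":{"type":"array","items":{"type":"number"}}},"delta_pos":{"type":"array","items":{"type":"array","items":{"type":"number"}}},"gripper":{"type":"array","items":{"type":"number"}},"grip_force":{"type":"number"}},"required":["delta_rot","delta_pos","gripper"]}

```bash
ls; mkdir -p pics
python3 - <<'E'
from rig import status, viewer, robot
import cv2, numpy as np, pickle
o=status.get_obs(); print(o)
d={}
for n in ("scene","top"):
    c=viewer.camera(n); d[n]=c; cv2.imwrite(f"pics/{n}0.png",c["pixels"]); print(n,c["fx"],c["cx"],c["cy"],np.round(c["pose"],3).tolist())
w=viewer.camera("wrist"); print(np.round(w["mount"],4).tolist(), w["fx"])
cv2.imwrite("pics/both0.png",cv2.resize(np.hstack([d["scene"]["pixels"],d["top"]["pixels"]]),(800,300)))
E
```

```text
pics
{'time': 0.0, 'q': array([ 9.79489031e-01,  5.28471803e-01,  1.43390512e+00, -8.66497450e-06,
        1.18137708e+00, -1.78495348e-01]), 'joint_velocities': array([-2.56176760e-04,  8.27660728e-04, -1.09672369e-03,  8.97644218e-04,
        6.51784672e-04, -8.96028063e-05]), 'joint_torque': array([-1.05280436e-03, -4.40046859e+01, -1.76584375e+01,  6.31910353e-02,
        5.82615752e-02, -1.63862578e-04]), 'position': array([0.25030059, 0.57189358, 0.22156727]), 'tool_rot': array([ 2.04941759e-01,  9.78773573e-01, -1.00311179e-03, -4.02045163e-04]), 'ft_force': array([-0.66430157,  0.54730995,  0.28936229]), 'moment': array([ 0.01479105, -0.02304151,  0.01115989]), 'grip_force': 0.0, 'grip_width': 0.08694263461228778}
scene 488.2415884280172 276.32247832599705 208.23061244574012 [[-0.229, 0.83, -0.509, 1.12], [0.973, 0.195, -0.12, 0.154], [-0.0, -0.523, -0.853, 1.034], [0.0, 0.0, 0.0, 1.0]]
top 394.9892352925343 286.1144164683821 216.319385080446 [[0.018, -0.998, 0.059, 0.496], [-1.0, -0.017, 0.021, 0.025], [-0.02, -0.059, -0.998, 1.057], [0.0, 0.0, 0.0, 1.0]]
[[0.0006, -0.9589, -0.2839, 0.0782], [1.0, 0.001, -0.0011, 0.0], [0.0013, -0.2839, 0.9589, -0.1624], [0.0, 0.0, 0.0, 1.0]] 291.4212722085867
```

View pics/top0.png

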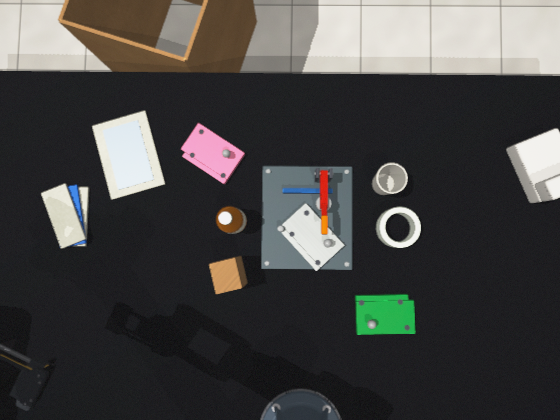

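View pics/scene0.png

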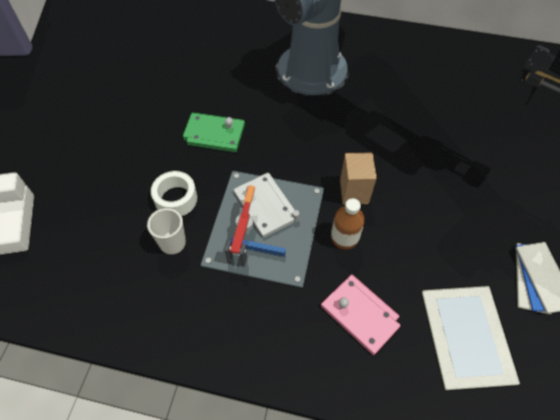

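The top view shows the grey dock (262–352, 166–269), with the aluminium plate on it: peg at about (281,229), ball at about (328,243), free corner at about (318,270)/(344,243). The red arm runs from about (323,172) to the orange handle at (324,225), and the blue bar is at (283–320,190). The green plate (385,315) and the pink plate (213,153) are the look-alikes. They lie off the dock, so the grey/aluminium plate on the dock is the one meant.

```bash
cat > h.py <<'E'
from rig import status, viewer, robot
import cv2, numpy as np
from scipy.spatial.transform import Rotation as R
def cam(n):
    o=status.get_obs(); c=viewer.camera(n)
    if n=="wrist":
        T=np.eye(4); T[:3,:3]=R.from_quat(o["tool_rot"]).as_matrix(); T[:3,3]=o["position"]; c["pose"]=T@c["mount"]
    return c
def ray(c,uv):
    d=np.array([(uv[0]-c["cx"])/c["fx"],(uv[1]-c["cy"])/c["fy"],1.]); P=np.array(c["pose"]); return P[:3,3],P[:3,:3]@d
def onz(c,uv,z):
    p,d=ray(c,uv); return p+d*(z-p[2])/d[2]
def proj(c,X):
    q=np.linalg.inv(c["pose"])@np.append(X,1); return np.array([c["fx"]*q[0]/q[2]+c["cx"],c["fy"]*q[1]/q[2]+c["cy"]])
def tri(c1,u1,c2,u2):
    p,d=ray(c1,u1);q,e=ray(c2,u2);A=np.stack([d,-e],1);s=np.linalg.lstsq(A,q-p,rcond=None)[0]
    a=p+s[0]*d;b=q+s[1]*e; return (a+b)/2,np.linalg.norm(a-b)
def mask(c,lo,hi):
    return cv2.inRange(cv2.cvtColor(c["pixels"],cv2.COLOR_BGR2HSV),lo,hi)
def cents(m,amin=30):
    n,_,s,ct=cv2.connectedComponentsWithStats(m); return [(s[i][4],ct[i].round(1).tolist(),s[i][:4].tolist()) for i in range(1,n) if s[i][4]>=amin]
E
python3 - <<'E'
from h import *
for n in ("top","scene"):
    c=cam(n)
    roi=np.zeros((420,560),np.uint8)
    if n=="top": roi[155:280,255:360]=255
    else: roi[165:290,195:330]=255
    V=cv2.cvtColor(c["pixels"],cv2.COLOR_BGR2HSV)[...,2]
    m=((V>40)*255).astype(np.uint8)&roi
    m=cv2.morphologyEx(m,cv2.MORPH_CLOSE,np.ones((7,7)))
    cs=max(cv2.findContours(m,0,2)[0],key=cv2.contourArea); hull=cv2.convexHull(cs)
    q=cv2.approxPolyDP(hull,6,True)[:,0]; r=cv2.boxPoints(cv2.minAreaRect(cs))
    print(n,"slab",q.tolist(),r.round(1).tolist())
    print([onz(c,p,.008).round(4)[:2].tolist() for p in (r if n=="top" else q)])
    for nm,lo,hi in (("blue",(100,120,60),(125,255,255)),("orange",(8,150,120),(20,255,255)),("red",(0,180,80),(5,255,255))):
        mm=mask(c,lo,hi)&roi
        cc=[k for k in cv2.findContours(mm,0,2)[0] if cv2.contourArea(k)>20]
        print(nm,cents(mm,20),[cv2.boxPoints(cv2.minAreaRect(k)).round(1).tolist() for k in cc])
    H=cv2.cvtColor(c["pixels"],cv2.COLOR_BGR2HSV)
    pm=((H[...,2]>130)&(H[...,1]<50)).astype(np.uint8)*255&roi
    k=max(cv2.findContours(pm,0,2)[0],key=cv2.contourArea); r=cv2.boxPoints(cv2.minAreaRect(k))
    print("plate",r.round(1).tolist(),[onz(c,p,.024).round(4)[:2].tolist() for p in r])
    if n=="top":a=c["pixels"][155:280,250:365]
    else: b=c["pixels"][165:290,195:330]
cv2.imwrite("pics/crop1.png",np.hstack([cv2.resize(a,(400,435),interpolation=2),cv2.resize(b,(400,435),interpolation=2)]))
E
```

```text
top slab [[351, 166], [352, 268], [261, 268], [262, 166]] [[261.0, 165.0], [352.0, 165.0], [352.0, 270.0], [261.0, 270.0]]
[[0.6951, 0.1176], [0.6986, -0.1259], [0.4197, -0.1283], [0.4149, 0.1115]]
blue [(np.int32(181), [300.4, 190.0], [282, 188, 37, 5]), (np.int32(20), [330.3, 190.5], [329, 188, 4, 6])] [[[282.0, 188.0], [318.0, 188.0], [318.0, 192.0], [282.0, 192.0]]]
orange [(np.int32(111), [324.2, 223.5], [321, 215, 7, 19])] [[[321.0, 215.0], [327.0, 215.0], [327.0, 233.0], [321.0, 233.0]]]
red [(np.int32(308), [323.6, 191.3], [320, 170, 8, 45])] [[[320.0, 214.0], [320.0, 170.0], [327.0, 170.0], [327.0, 214.0]]]
plate [[274.3999938964844, 229.3000030517578], [304.70001220703125, 201.60000610351562], [344.29998779296875, 245.0], [314.0, 272.70001220703125]] [[0.5228, 0.0773], [0.5967, -0.0008], [0.485, -0.1055], [0.412, -0.0277]]
scene slab [[232, 170], [323, 188], [302, 287], [200, 265]] [[199.10000610351562, 266.29998779296875], [221.1999969482422, 161.89999389648438], [325.20001220703125, 183.89999389648438], [303.1000061035156, 288.29998779296875]]
[[0.421, -0.1282], [0.4225, 0.1112], [0.6963, 0.1135], [0.697, -0.1259]]
blue [(np.int32(296), [264.5, 248.0], [244, 241, 41, 15])] [[[242.6999969482422, 247.3000030517578], [244.1999969482422, 240.0], [284.8999938964844, 248.60000610351562], [283.3999938964844, 255.89999389648438]]]
orange [(np.int32(74), [249.1, 194.5], [246, 187, 7, 16])] [[[244.8000030517578, 201.6999969482422], [248.6999969482422, 186.1999969482422], [253.1999969482422, 187.3000030517578], [249.3000030517578, 202.8000030517578]]]
red [] []
plate [[228.39999389648438, 189.8000030517578], [276.3999938964844, 165.8000030517578], [301.79998779296875, 216.60000610351562], [253.8000030517578, 240.60000610351562]] [[0.4923, -0.1159], [0.3932, -0.0167], [0.5263, 0.0772], [0.6155, -0.0186]]
```

View pics/crop1.png

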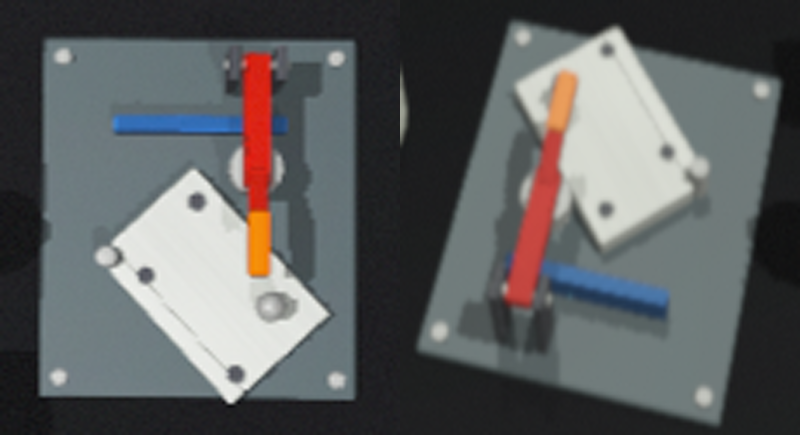

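The crop shows the grey aluminium plate on the dock, with its notch at the peg (top view crop 107,256) and its ball at (272,305). The red arm's orange handle points at the robot, and the blue bar and hinge are at the far side. This is the plate meant; green and pink lie elsewhere.

Run:
```python
from h import *
t=cam("top"); s=cam("scene")
print("handle top",tri(t,(324.2,223.8),s,(249.1,194.5)))
print("bar ends z.032:",onz(t,(282,190.),.032),onz(t,(333,190.),.032), onz(s,(284,251.5),.032))
print("peg",[onz(c,u,.038).round(4) for c,u in ((t,(250+107*115/400,155+256*125/435)),(s,(195+(700-400)*135/400,165+165*125/435)))])
ub=(250+270*115/400,155+303*125/435); print("ball",onz(t,ub,.046))
for c,n in ((t,"top"),(s,"scene")):
    H=cv2.cvtColor(c["pixels"],cv2.COLOR_BGR2HSV); m=((H[...,2]>90)&(H[...,1]<60)).astype(np.uint8)*255
    print(n,[x for x in cents(m,300) if 140<x[1][0]<430 and x[1][1]>100])
print("beaker rim", onz(t,(390.5,179),.095), "tape",onz(t,(399,227),.048),"bottle",onz(t,(225,218),.15),"carton",onz(t,(226,276),.11))
```

```text
handle top (array([ 0.53649432, -0.04745759,  0.09254516]), np.float64(0.00013953919544948284))
bar ends z.032: [0.62542337 0.05915903 0.032     ] [ 0.62750494 -0.07371735  0.032     ] [0.63090859 0.05695763 0.032     ]
peg [array([0.5245, 0.0603, 0.038 ]), array([0.5263, 0.0631, 0.038 ])]
ball [ 0.4919761 -0.0601895  0.046    ]
top [(np.int32(907), [389.7, 178.8], [372, 162, 36, 33]), (np.int32(7790), [303.8, 221.1], [261, 166, 91, 105]), (np.int32(974), [398.8, 227.0], [376, 206, 45, 42])]
scene [(np.int32(2668), [170.7, 210.2], [147, 170, 50, 84]), (np.int32(8080), [268.7, 226.6], [201, 172, 122, 115]), (np.int32(326), [344.8, 237.5], [332, 225, 31, 21])]
beaker rim [ 0.64862764 -0.2073888   0.095     ] tape [ 0.53351637 -0.24055303  0.048     ] bottle [0.54348357 0.18561358 0.15      ] carton [0.40691065 0.18647883 0.11      ]
```

```bash
cat >> h.py <<'E'
def deltas(targets,yaw):
    """print shifts/turn in current tool axes; targets: world TCP; yaw of tool y in deg"""
    o=status.get_obs(); Rc=R.from_quat(o["tool_rot"]); y=np.radians(yaw)
    Rt=R.from_matrix(np.array([[-np.sin(y),np.cos(y),0],[np.cos(y),np.sin(y),0],[0,0,-1]]).T.T)
    dr=(Rc.inv()*Rt).as_rotvec(degrees=True).round(1).tolist()
    print("pos",o["position"].round(4),"F",o["ft_force"].round(1),"q",o["q"].round(2),"rot",dr)
    for t in targets: print((Rc.inv().apply(np.array(t)-o["position"])).round(4).tolist())
DO=np.array([.5715,-.0073]); DY=.009
def dock(x,y):
    c,s=np.cos(DY),np.sin(DY); return DO+np.array([c*x-s*y,s*x+c*y])
E
python3 -c "
from h import *
deltas([(.535,-.0475,.22),(.535,-.0475,.12)],90)"
```

```text
pos [0.2506 0.5724 0.2223] F [ 0.2 -0.8  0.1] q [ 0.98  0.53  1.43  0.    1.18 -0.18] rot [-0.0, -0.0, -23.7]
[-0.5092, -0.4537, 0.0025]
[-0.5092, -0.4537, 0.1025]
```

>>> arm_command(delta_rot=[[0, 0, -6], [0, 0, -12], [0, 0, -18], [0, 0, -23.7], [0, 0, -23.7], [0, 0, -23.7], [0, 0, -23.7], [0, 0, -23.7], [0, 0, -23.7], [0, 0, -23.7], [0, 0, -23.7], [0, 0, -23.7]], delta_pos=[[-0.509, -0.454, 0.0], [-0.509, -0.454, 0.0], [-0.509, -0.454, 0.0], [-0.509, -0.454, 0.0], [-0.509, -0.454, 0.0], [-0.509, -0.454, 0.0], [-0.509, -0.454, 0.0], [-0.509, -0.454, 0.0], [-0.509, -0.454, 0.0], [-0.509, -0.454, 0.0], [-0.509, -0.454, 0.0], [-0.509, -0.454, 0.0]], gripper=[-1, -1, -1, -1, -1, -1, -1, -1, -1, -1, -1, -1])

```text
time: 1.35
position: [0.4595, 0.116, 0.2228]
tool_rot: [-0.0, 1.0, 0.0, 0.0]
ft_force: [0.1, 0.7, -0.8]
grip_width: 0.0871
grip_force: 0.0
```

```bash
python3 -c "
from h import *
deltas([(.535,-.0475,.22),(.535,-.0475,.12)],90)"
```

```text
pos [0.4595 0.116  0.2228] F [ 0.1  0.7 -0.8] q [ 0.01  0.32  1.8   0.    1.02 -1.56] rot [0.0, 0.0, 0.0]
[-0.0753, -0.1635, 0.0029]
[-0.0753, -0.1635, 0.1029]
```

>>> arm_command(delta_rot=[[0, 0, 0], [0, 0, 0], [0, 0, 0], [0, 0, 0], [0, 0, 0], [0, 0, 0], [0, 0, 0]], delta_pos=[[-0.075, -0.1635, 0], [-0.075, -0.1635, 0], [-0.075, -0.1635, 0], [-0.075, -0.1635, 0], [-0.075, -0.1635, 0.06], [-0.075, -0.1635, 0.06], [-0.075, -0.1635, 0.06]], gripper=[-1, -1, -1, -1, -1, -1, -1])

```text
time: 1.93
position: [0.5318, -0.0465, 0.1588]
tool_rot: [0.001, 1.0, 0.001, -0.004]
ft_force: [-0.2, 0.4, 0.1]
grip_width: 0.0874
grip_force: 0.0
```

```bash
python3 -c "
from h import *
c=cam('wrist'); cv2.imwrite('pics/w1.png',c['pixels'])
np.save('w1.npy',c['pose'])
m=mask(c,(8,150,120),(20,255,255))
k=max(cv2.findContours(m,0,2)[0],key=cv2.contourArea); r=cv2.boxPoints(cv2.minAreaRect(k)); print(r, [onz(c,p,.092).round(4).tolist() for p in r])
print('pred peg',proj(c,[*dock(-44,69),.038]),'stop',proj(c,[*dock(50.5,0),.032]),'barend',proj(c,[*dock(50.5,65),.032]),'hinge',proj(c,[*dock(95,-40),.066]))
deltas([(.535,-.0475,.067)],90)"
```

```text
[[267. 201.]
 [285. 201.]
 [285. 254.]
 [267. 254.]] [[0.5119, -0.0548, 0.092], [0.512, -0.0401, 0.092], [0.5587, -0.0399, 0.092], [0.5587, -0.0553, 0.092]]
pred peg [-1395.7674095   1259.81728399] stop [ 288.75895975 1205.10424064] barend [1628.0931214  1198.47338585] hinge [-150.44012966 1218.53746009]
pos [ 0.5326 -0.0457  0.1607] F [ 0.3 -0.5 -0.4] q [-0.29  0.49  1.72  0.    0.94 -1.87] rot [0.1, -0.3, -0.0]
[-0.0029, -0.0019, 0.0937]
```

View pics/w1.png

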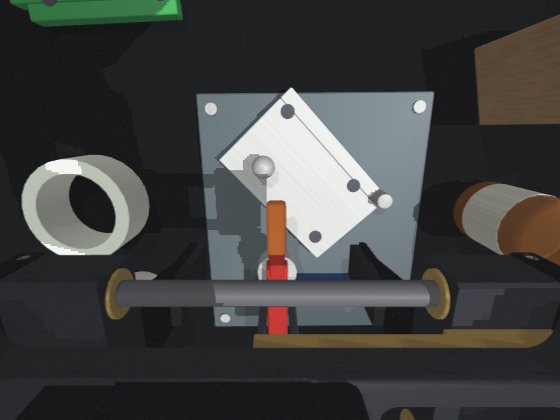

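The wrist view shows the orange handle at (267–285, 201–254), centred at world (0.535, -0.0475). The plate, ball (263,167) and peg (383,200) are clear. I'll descend and pinch.

>>> arm_command(delta_rot=[[0, 0, 0], [0, 0, 0], [0, 0, 0], [0, 0, 0], [0, 0, 0], [0, 0, 0], [0, 0, 0], [0, 0, 0], [0, 0, 0], [0, 0, 0], [0, 0, 0], [0, 0, 0]], delta_pos=[[-0.0025, -0.0015, 0.04], [-0.0025, -0.0015, 0.075], [-0.0025, -0.0015, 0.093], [-0.0025, -0.0015, 0.093], [-0.0025, -0.0015, 0.093], [-0.0025, -0.0015, 0.093], [-0.0025, -0.0015, 0.093], [-0.0025, -0.0015, 0.093], [-0.0025, -0.0015, 0.093], [-0.0025, -0.0015, 0.093], [-0.0025, -0.0015, 0.093], [-0.0025, -0.0015, 0.093]], gripper=[-1, -1, -1, -1, 0.4, 1, 1, 1, 1, 1, 1, 1], grip_force=15)

```text
time: 2.98
position: [0.5367, -0.0471, 0.0698]
tool_rot: [-0.0, 1.0, -0.0, 0.0]
ft_force: [1.0, 0.3, -0.1]
grip_width: 0.0413
grip_force: 0.0
```

```bash
sed -i 's/return DO+np.array/x,y=x\/1e3,y\/1e3; return DO+np.array/' h.py; python3 -c "
from h import *
c=cam('top'); w=cam('wrist'); 
for n,X in (('peg',[*dock(-44,69),.038]),('barL',[*dock(50.5,65),.032]),('c',[*dock(-150,120),.008]),('d',[*dock(-150,-120),.008])): print(n,proj(c,X).round(1),proj(w,X).round(1))
H=np.array([*dock(95,-40),.066]); o=status.get_obs(); print(o['position'],o['grip_width'],o['ft_force'])
p0=np.array(o['position']); ax=np.array([np.cos(DY),np.sin(DY)])
def G(t):
    u=np.array([-np.cos(t),np.sin(t)]);n=np.array([np.sin(t),np.cos(t)]);return .132*u+.018*n
Rc=R.from_quat(o['tool_rot'])
for t in np.arange(.06,1.69,.0675):
    g=G(t)-G(0); print(round(t,2),Rc.inv().apply([g[0]*ax[0],g[0]*ax[1],g[1]]).round(4).tolist())
"
```

```text
peg [280.4 227.6] [431.1 226.8]
barL [282.4 191.5] [406.1 333.6]
c [261.1 267.9] [503.9  69. ]
d [352.1 268.9] [161.5  72. ]
[ 0.53658361 -0.04705182  0.06957486] 0.033641262431387445 [ 0.51855932 -0.31767483 -0.448775  ]
0.06 [-0.0013, 0.0, -0.0079]
0.13 [-0.0034, 0.0, -0.0166]
0.2 [-0.006, 0.0, -0.0252]
0.26 [-0.0092, 0.0001, -0.0336]
0.33 [-0.013, 0.0001, -0.0418]
0.4 [-0.0173, 0.0001, -0.0497]
0.46 [-0.0221, 0.0002, -0.0573]
0.53 [-0.0274, 0.0002, -0.0645]
0.6 [-0.0332, 0.0003, -0.0714]
0.67 [-0.0395, 0.0003, -0.0778]
0.74 [-0.0461, 0.0004, -0.0839]
0.8 [-0.0532, 0.0004, -0.0894]
0.87 [-0.0606, 0.0005, -0.0945]
0.94 [-0.0684, 0.0006, -0.0991]
1.01 [-0.0764, 0.0006, -0.1031]
1.07 [-0.0847, 0.0007, -0.1066]
1.14 [-0.0932, 0.0008, -0.1095]
1.21 [-0.1019, 0.0008, -0.1118]
1.28 [-0.1107, 0.0009, -0.1135]
1.34 [-0.1197, 0.001, -0.1147]
1.41 [-0.1286, 0.0011, -0.1152]
1.48 [-0.1376, 0.0011, -0.1151]
1.55 [-0.1466, 0.0012, -0.1144]
1.61 [-0.1555, 0.0013, -0.1131]
1.68 [-0.1643, 0.0014, -0.1113]
```

>>> arm_command(delta_rot=[[0, 0, 0], [0, 0, 0], [0, 0, 0], [0, 0, 0], [0, 0, 0], [0, 0, 0], [0, 0, 0], [0, 0, 0], [0, 0, 0], [0, 0, 0], [0, 0, 0], [0, 0, 0]], delta_pos=[[0, 0, 0], [0, 0, 0], [0, 0, 0], [0, 0, 0], [0, 0, 0], [0, 0, 0], [-0.0013, 0, -0.008], [-0.0034, 0, -0.0166], [-0.006, 0, -0.025], [-0.0092, 0, -0.0336], [-0.013, 0, -0.042], [-0.0173, 0, -0.05]], gripper=[1, 1, 1, 1, 1, 1, 1, 1, 1, 1, 1, 1], grip_force=15)

```text
time: 4.08
position: [0.5559, -0.0474, 0.1209]
tool_rot: [-0.0, 1.0, -0.001, 0.002]
ft_force: [5.3, -4.0, -8.7]
grip_width: 0.0155
grip_force: 15.0
```

>>> arm_command(delta_rot=[[0, 0, 0], [0, 0, 0], [0, 0, 0], [0, 0, 0], [0, 0, 0], [0, 0, 0], [0, 0, 0], [0, 0, 0], [0, 0, 0], [0, 0, 0], [0, 0, 0], [0, 0, 0]], delta_pos=[[-0.0048, 0, -0.0076], [-0.0101, 0, -0.0148], [-0.0159, 0, -0.0217], [-0.0222, 0, -0.0281], [-0.0288, 0, -0.0342], [-0.0359, 0, -0.0397], [-0.0433, 0, -0.0448], [-0.0511, 0, -0.0494], [-0.0591, 0, -0.0534], [-0.0674, 0, -0.0569], [-0.0759, 0.0, -0.0598], [-0.0846, 0.0, -0.0621]], gripper=[1, 1, 1, 1, 1, 1, 1, 1, 1, 1, 1, 1])

```text
time: 5.08
position: [0.6353, -0.0467, 0.1804]
tool_rot: [-0.001, 1.0, 0.0, -0.004]
ft_force: [-2.5, -4.3, -9.1]
grip_width: 0.0162
grip_force: 15.0
```

>>> arm_command(delta_rot=[[0, 0, 0], [0, 0, 0], [0, 0, 0], [0, 0, 0], [0, 0, 0], [0, 0, 0], [0, 0, 0], [0, 0, 0], [0, 0, 0], [0, 0, 0]], delta_pos=[[-0.0088, 0, -0.0017], [-0.0178, 0, -0.0029], [-0.0267, 0, -0.0034], [-0.0357, 0, -0.0033], [-0.0447, 0, -0.0026], [-0.0536, 0, -0.0013], [-0.0624, 0, 0.0005], [-0.065, 0, 0.001], [-0.065, 0, 0.001], [-0.065, 0, 0.001]], gripper=[1, 1, 1, 1, 1, 1, 1, 1, 1, 1])

```text
time: 5.92
position: [0.7011, -0.0463, 0.1795]
tool_rot: [-0.001, 1.0, 0.0, -0.003]
ft_force: [-4.0, -2.9, -8.6]
grip_width: 0.0161
grip_force: 15.0
```

```bash
python3 -c "
from h import *
o=status.get_obs();print(o['position'],o['ft_force'],o['grip_width'])
s=cam('scene'); t=cam('top')
cv2.imwrite('pics/up1.png',np.hstack([cv2.resize(s['pixels'][130:300,190:340],(400,453)),cv2.resize(t['pixels'][120:290,240:390],(400,453))]))
for c in (s,t):print(cents(mask(c,(8,150,120),(20,255,255)),8))
"
```

```text
[ 0.7010505  -0.0463029   0.17946614] [-3.98460702 -2.8806127  -8.6343519 ] 0.016050578207050848
[(np.int32(211), [354.7, 221.8], [346, 212, 17, 18])]
[(np.int32(122), [223.8, 221.9], [217, 207, 15, 25])]
```

View pics/up1.png

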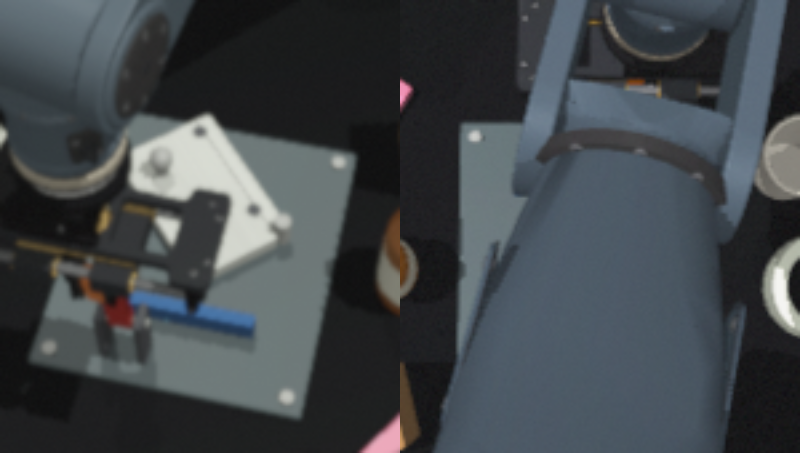

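The view shows the arm raised: red bar at the hinge with its foot at about (118,305) in the crop, handle in the fingers. The plate is unmoved. I'll release and rise.

>>> arm_command(delta_rot=[[0, 0, 0], [0, 0, 0], [0, 0, 0], [0, 0, 0], [0, 0, 0], [0, 0, 0], [0, 0, 0], [0, 0, 0], [0, 0, 7], [0, 0, 14], [0, 0, 21], [0, 0, 28]], delta_pos=[[0, 0, 0], [0, 0, 0], [0, 0, 0], [0, 0, 0], [0, 0, 0], [0, 0, -0.03], [0, 0, -0.06], [0, 0, -0.08], [0.03, -0.008, -0.08], [0.06, -0.016, -0.08], [0.09, -0.024, -0.08], [0.12, -0.032, -0.08]], gripper=[-0.5, -0.5, -0.5, -0.5, -0.5, -0.5, -0.5, -0.5, 1, 1, 1, 1])

```text
time: 7.02
position: [0.5828, -0.079, 0.2614]
tool_rot: [0.244, 0.97, 0.0, 0.001]
ft_force: [-0.4, -1.2, 0.2]
grip_width: 0.0459
grip_force: 0.0
```

```bash
python3 -c "
from h import *
deltas([(.443,-.106,.25),(.443,-.106,.016)],-15)"
```

```text
pos [ 0.5828 -0.079   0.2614] F [-0.4 -1.2  0.2] q [-0.32  0.43  1.48  0.    1.22 -1.4 ] rot [0.1, 0.1, 76.7]
[0.1103, -0.09, 0.0111]
[0.1108, -0.0902, 0.2451]
```

>>> arm_command(delta_rot=[[0, 0, 7], [0, 0, 14], [0, 0, 21], [0, 0, 28], [0, 0, 35], [0, 0, 42], [0, 0, 49], [0, 0, 56], [0, 0, 63], [0, 0, 70], [0, 0, 76.7], [0, 0, 76.7]], delta_pos=[[0.03, -0.024, 0.01], [0.06, -0.048, 0.01], [0.09, -0.073, 0.01], [0.1103, -0.09, 0.01], [0.1103, -0.09, 0.01], [0.1103, -0.09, 0.01], [0.1105, -0.09, 0.04], [0.1105, -0.09, 0.07], [0.1105, -0.09, 0.1], [0.1105, -0.09, 0.13], [0.1105, -0.09, 0.16], [0.1105, -0.09, 0.175]], gripper=[1, 1, 1, 1, 1, 1, 1, 1, 1, 1, 1, 1])

```text
time: 8.02
position: [0.4433, -0.1064, 0.0836]
tool_rot: [0.793, 0.609, -0.0, -0.001]
ft_force: [0.4, -0.5, 0.7]
grip_width: 0.0005
grip_force: 0.0
```

```bash
python3 -c "
from h import *
deltas([(.443,-.106,.015)],-15)
t=cam('top');s=cam('scene');w=cam('wrist'); cv2.imwrite('pics/w2.png',np.hstack([cv2.resize(s['pixels'][150:300,180:340],(400,375)),cv2.resize(w['pixels'],(400,375))]))
for n,c in (('s',s),('t',t)):print(n,cents(mask(c,(8,150,120),(20,255,255)),8))
"
```

```text
pos [ 0.4433 -0.1064  0.0836] F [ 0.4 -0.5  0.7] q [-0.48  0.55  1.97  0.    0.62 -0.22] rot [-0.1, -0.0, 0.1]
[0.0002, -0.0003, 0.0686]
s [(np.int32(213), [354.7, 221.8], [345, 212, 18, 18]), (np.int32(101), [225.5, 236.1], [220, 230, 11, 14])]
t [(np.int32(96), [327.9, 146.0], [324, 140, 9, 13]), (np.int32(124), [223.9, 221.9], [217, 207, 15, 25])]
```

View pics/w2.png

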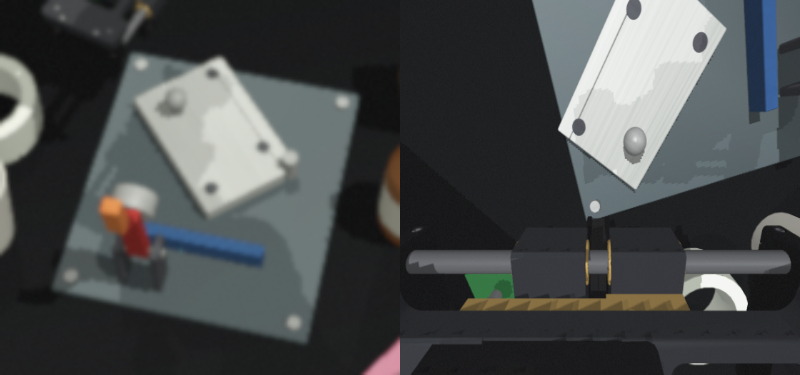

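The left crop shows the arm upright (handle 113,213) and well clear of the ball (175,98). The right one (wrist view) shows the closed fingers beside the free corner, at about (637,188) in the picture. Next comes the push arc.

>>> arm_command(delta_rot=[[0, 0, 0], [0, 0, 0], [0, 0, 0], [0, 0, 0], [0, 0, 0]], delta_pos=[[0, 0, 0.03], [0, 0, 0.055], [0, 0, 0.0685], [0, 0, 0.0685], [0, 0, 0.0685]], gripper=[1, 1, 1, 1, 1])

```text
time: 8.58
position: [0.4448, -0.1071, 0.0181]
tool_rot: [0.791, 0.611, 0.0, 0.001]
ft_force: [0.4, -0.0, -0.3]
grip_width: 0.0005
grip_force: 0.0
```

```bash
cat > path.py <<'E'
from h import *
import sys
def tcp(phi,c=.076):
    a=DY+phi; e=np.array([np.cos(a),np.sin(a)]); n=np.array([-e[1],e[0]])
    y=np.radians(-15); d=np.array([np.cos(y),np.sin(y)]); p=np.array([-d[1],d[0]])
    h=.015*abs(n@d)+.0095*abs(n@p)
    return dock(-44,69)+e*c-n*(.144+h)
if __name__=="__main__":
    a,b,k=map(float,sys.argv[1:4])
    deltas([(*tcp(f),.0145) for f in np.linspace(a,b,int(k))],-15)
E
python3 path.py -.86 0.02 23
```

```text
pos [ 0.4448 -0.1071  0.0181] F [ 0.4 -0.  -0.3] q [-0.48  0.69  2.    0.    0.45 -0.23] rot [0.1, 0.0, 0.4]
[0.0084, 0.0099, 0.0036]
[0.0077, 0.0171, 0.0036]
[0.0074, 0.0243, 0.0036]
[0.0073, 0.0315, 0.0036]
[0.0076, 0.0388, 0.0036]
[0.0082, 0.046, 0.0036]
[0.0091, 0.0531, 0.0037]
[0.0103, 0.0602, 0.0037]
[0.0118, 0.0673, 0.0037]
[0.0136, 0.0742, 0.0037]
[0.0158, 0.0811, 0.0037]
[0.0182, 0.0879, 0.0037]
[0.0209, 0.0945, 0.0037]
[0.0239, 0.101, 0.0037]
[0.0272, 0.1074, 0.0038]
[0.0304, 0.1136, 0.0038]
[0.033, 0.1197, 0.0038]
[0.0358, 0.1257, 0.0038]
[0.039, 0.1316, 0.0038]
[0.0423, 0.1374, 0.0038]
[0.046, 0.1431, 0.0038]
[0.0498, 0.1486, 0.0038]
[0.0539, 0.154, 0.0038]
```

>>> arm_command(delta_rot=[[0, 0, 0], [0, 0, 0], [0, 0, 0], [0, 0, 0], [0, 0, 0], [0, 0, 0], [0, 0, 0], [0, 0, 0], [0, 0, 0], [0, 0, 0], [0, 0, 0], [0, 0, 0]], delta_pos=[[0.004, 0.005, 0.002], [0.008, 0.01, 0.002], [0.008, 0.0135, 0.002], [0.0077, 0.017, 0.002], [0.0075, 0.0205, 0.002], [0.0074, 0.0243, 0.002], [0.0073, 0.028, 0.002], [0.0073, 0.0315, 0.002], [0.0074, 0.035, 0.002], [0.0076, 0.0388, 0.002], [0.0079, 0.0424, 0.002], [0.0082, 0.046, 0.002]], gripper=[1, 1, 1, 1, 1, 1, 1, 1, 1, 1, 1, 1])

```text
time: 9.58
position: [0.4891, -0.1105, 0.0151]
tool_rot: [0.791, 0.611, -0.001, -0.001]
ft_force: [-4.3, -1.9, 4.1]
grip_width: 0.0004
grip_force: 2.4
```

```bash
python3 -c "
from h import *
s=cam('scene');w=cam('wrist'); cv2.imwrite('pics/w3.png',np.hstack([cv2.resize(s['pixels'][150:300,180:340],(400,375)),cv2.resize(w['pixels'],(400,375))]))"; python3 path.py -.62 0.02 17
```

```text
pos [ 0.4904 -0.1108  0.0151] F [-3.1 -2.1  1.5] q [-0.44  0.72  1.88 -0.    0.54 -0.19] rot [-0.0, 0.0, 0.3]
[0.0011, 0.008, 0.0006]
[0.0023, 0.0151, 0.0006]
[0.0038, 0.0221, 0.0006]
[0.0057, 0.0291, 0.0006]
[0.0078, 0.036, 0.0006]
[0.0102, 0.0427, 0.0006]
[0.0129, 0.0494, 0.0006]
[0.0159, 0.0559, 0.0006]
[0.0192, 0.0622, 0.0006]
[0.0224, 0.0684, 0.0006]
[0.025, 0.0745, 0.0006]
[0.0279, 0.0805, 0.0006]
[0.031, 0.0865, 0.0006]
[0.0344, 0.0923, 0.0006]
[0.038, 0.0979, 0.0006]
[0.0419, 0.1035, 0.0006]
[0.046, 0.1089, 0.0006]
```

View pics/w3.png

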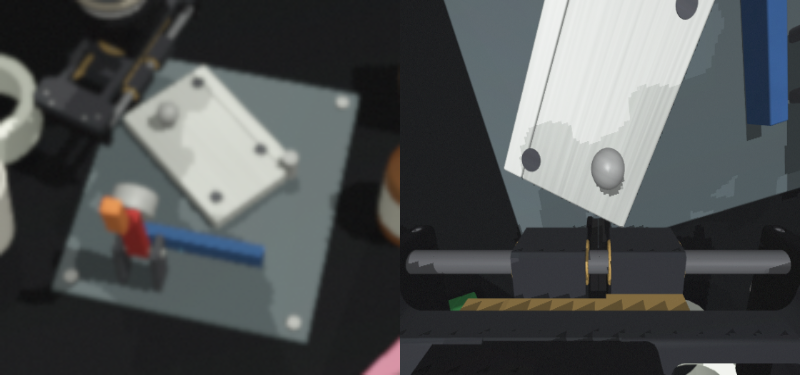

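The plate has begun to turn about the peg. The fingers press the short edge near the free corner (625,228 in the wrist crop). I'll continue.

>>> arm_command(delta_rot=[[0, 0, 0], [0, 0, 0], [0, 0, 0], [0, 0, 0], [0, 0, 0], [0, 0, 0], [0, 0, 0], [0, 0, 0], [0, 0, 0], [0, 0, 0], [0, 0, 0], [0, 0, 0]], delta_pos=[[0.0006, 0.004, 0], [0.0011, 0.008, 0], [0.0017, 0.0116, 0], [0.0023, 0.0151, 0], [0.003, 0.0186, 0], [0.0038, 0.0221, 0], [0.0047, 0.0256, 0], [0.0057, 0.0291, 0], [0.0067, 0.0326, 0], [0.0078, 0.036, 0], [0.009, 0.0394, 0], [0.0102, 0.0427, 0]], gripper=[1, 1, 1, 1, 1, 1, 1, 1, 1, 1, 1, 1])

```text
time: 10.68
position: [0.5348, -0.1114, 0.0152]
tool_rot: [0.791, 0.611, 0.0, 0.0]
ft_force: [-3.0, -2.2, 1.2]
grip_width: 0.0007
grip_force: 2.0
```

```bash
cat > pl.py <<'E'
from h import *
# plate angle from scene view: bright low-saturation blob in dock ROI
c=cam("scene"); roi=np.zeros((420,560),np.uint8); roi[165:245,225:305]=255
H=cv2.cvtColor(c["pixels"],cv2.COLOR_BGR2HSV); m=((H[...,2]>140)&(H[...,1]<45)).astype(np.uint8)*255&roi
k=max(cv2.findContours(m,0,2)[0],key=cv2.contourArea); q=cv2.approxPolyDP(cv2.convexHull(k),5,True)[:,0]
w=[onz(c,p,.024)[:2] for p in q]
for i in range(len(w)):
    v=w[(i+1)%len(w)]-w[i]; print(q[i].tolist(),w[i].round(3).tolist(),"len",np.linalg.norm(v).round(3),"edge ang-dock",round(float((np.arctan2(v[1],v[0])-DY+np.pi/4)%(np.pi/2)-np.pi/4),3))
E
python3 pl.py; python3 path.py -.38 0.02 11
```

```text
[248, 185] [0.467, -0.072] len 0.148 edge ang-dock -0.339
[299, 212] [0.515, 0.068] len 0.103 edge ang-dock -0.348
[276, 244] [0.612, 0.034] len 0.149 edge ang-dock -0.377
[225, 213] [0.559, -0.105] len 0.097 edge ang-dock -0.354
pos [ 0.5358 -0.1114  0.0152] F [-1.8 -2.1  0.3] q [-0.41  0.75  1.77  0.    0.62 -0.15] rot [0.1, -0.0, 0.3]
[0.0021, 0.0054, 0.0007]
[0.0051, 0.0119, 0.0007]
[0.0083, 0.0182, 0.0008]
[0.0116, 0.0244, 0.0008]
[0.0142, 0.0305, 0.0008]
[0.017, 0.0365, 0.0008]
[0.0201, 0.0424, 0.0008]
[0.0235, 0.0482, 0.0008]
[0.0271, 0.0539, 0.0008]
[0.031, 0.0595, 0.0008]
[0.0351, 0.0649, 0.0009]
```

>>> arm_command(delta_rot=[[0, 0, 0], [0, 0, 0], [0, 0, 0], [0, 0, 0], [0, 0, 0], [0, 0, 0], [0, 0, 0], [0, 0, 0], [0, 0, 0], [0, 0, 0], [0, 0, 0], [0, 0, 0]], delta_pos=[[0.0021, 0.0054, 0], [0.0036, 0.0087, 0], [0.0051, 0.0119, 0], [0.0067, 0.015, 0], [0.0083, 0.0182, 0], [0.01, 0.0213, 0], [0.0116, 0.0244, 0], [0.0142, 0.0305, 0], [0.0156, 0.0335, 0], [0.017, 0.0365, 0], [0.0186, 0.0395, 0], [0.0201, 0.0424, 0]], gripper=[1, 1, 1, 1, 1, 1, 1, 1, 1, 1, 1, 1])

```text
time: 11.73
position: [0.5804, -0.1022, 0.015]
tool_rot: [0.792, 0.611, -0.0, -0.0]
ft_force: [-2.3, -2.0, 0.8]
grip_width: 0.0006
grip_force: 1.0
```

```bash
python3 pl.py; python3 path.py -.10 0.06 9
```

```text
[243, 197] [0.505, -0.075] len 0.143 edge ang-dock -0.084
[299, 212] [0.515, 0.068] len 0.092 edge ang-dock -0.111
[287, 244] [0.607, 0.059] len 0.056 edge ang-dock 0.175
[263, 243] [0.617, 0.004] len 0.097 edge ang-dock -0.204
[226, 228] [0.598, -0.091] len 0.095 edge ang-dock -0.18
pos [ 0.5815 -0.1022  0.0151] F [-0.5 -0.1 -0.1] q [-0.36  0.78  1.66  0.    0.7  -0.11] rot [0.1, -0.0, 0.3]
[0.0031, 0.0063, 0.0006]
[0.0049, 0.0091, 0.0006]
[0.0067, 0.012, 0.0006]
[0.0086, 0.0148, 0.0006]
[0.0106, 0.0175, 0.0006]
[0.0126, 0.0202, 0.0006]
[0.0147, 0.0229, 0.0006]
[0.0168, 0.0255, 0.0006]
[0.019, 0.0281, 0.0007]
```

>>> arm_command(delta_rot=[[0, 0, 0], [0, 0, 0], [0, 0, 0], [0, 0, 0], [0, 0, 0], [0, 0, 0], [0, 0, 0], [0, 0, 0]], delta_pos=[[0.0016, 0.0032, 0], [0.0031, 0.0063, 0], [0.0049, 0.0091, 0], [0.0067, 0.012, 0], [0.0086, 0.0148, 0], [0.0106, 0.0175, 0], [0.0116, 0.0189, 0], [0.0116, 0.0189, 0]], gripper=[1, 1, 1, 1, 1, 1, 1, 1])

```text
time: 12.45
position: [0.6023, -0.0961, 0.0152]
tool_rot: [0.791, 0.611, 0.0, 0.0]
ft_force: [-0.5, -1.5, 0.2]
grip_width: 0.0006
grip_force: 0.8
```

```bash
python3 pl.py; python3 path.py -.02 0.06 5
```

```text
[299, 212] [0.515, 0.068] len 0.089 edge ang-dock -0.012
[291, 244] [0.604, 0.068] len 0.117 edge ang-dock 0.11
[241, 239] [0.618, -0.049] len 0.045 edge ang-dock -0.488
[227, 228] [0.597, -0.089] len 0.081 edge ang-dock -0.301
[245, 203] [0.52, -0.066] len 0.134 edge ang-dock 0.028
pos [ 0.6023 -0.0961  0.0152] F [ 0.4 -1.4 -0.1] q [-0.34  0.79  1.61  0.    0.74 -0.09] rot [0.1, -0.0, 0.3]
[-0.0006, -0.001, 0.0007]
[0.0014, 0.0017, 0.0007]
[0.0035, 0.0044, 0.0007]
[0.0057, 0.007, 0.0007]
[0.0079, 0.0096, 0.0007]
```

>>> arm_command(delta_rot=[[0, 0, 0], [0, 0, 0], [0, 0, 0], [0, 0, 0], [0, 0, 0], [0, 0, 0]], delta_pos=[[0.0007, 0.0008, 0], [0.0014, 0.0017, 0], [0.0025, 0.003, 0], [0.0035, 0.0044, 0], [0.0035, 0.0044, 0], [0.0035, 0.0044, 0]], gripper=[1, 1, 1, 1, 1, 1])

```text
time: 13.0
position: [0.6041, -0.0956, 0.0149]
tool_rot: [0.791, 0.612, -0.003, -0.001]
ft_force: [-6.7, -8.4, 2.4]
grip_width: 0.0006
grip_force: 4.2
```

Run:
```python
from h import *
o=status.get_obs(); print(o["position"].round(4),o["ft_force"].round(1))
s=cam("scene"); a=s["pixels"].copy()
for p in ([*dock(50.5,65),.032],[*dock(50.5,-65),.032]): print(proj(s,p).round(1))
cv2.imwrite("pics/f1.png",cv2.resize(a[185:275,205:315],(794,650)[0:2] if 0 else (733,600),interpolation=cv2.INTER_CUBIC))
```

```text
[ 0.6041 -0.0956  0.0149] [-6.7 -8.4  2.4]
[285.4 248. ]
[230.7 237. ]
```

View pics/f1.png

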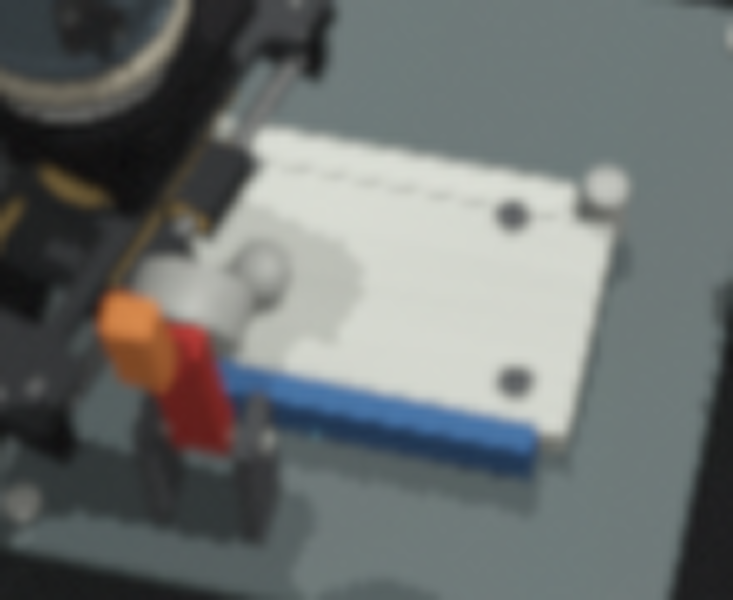

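The plate lies along the blue bar (edge from about (225,365) to (540,435)) and the force is rising. I'll push slightly further to confirm contact with the stop.

>>> arm_command(delta_rot=[[0, 0, 0], [0, 0, 0], [0, 0, 0], [0, 0, 0]], delta_pos=[[0.001, 0.0005, 0], [0.002, 0.001, 0], [0.003, 0.0015, 0], [0.003, 0.0015, 0]], gripper=[1, 1, 1, 1])

```text
time: 13.38
position: [0.6042, -0.0949, 0.0149]
tool_rot: [0.79, 0.613, -0.005, -0.001]
ft_force: [-11.2, -15.3, 3.0]
grip_width: 0.0006
grip_force: 7.3
```

>>> arm_command(delta_rot=[[0, 0, 0], [0, 0, 0], [0, 0, 0], [0, 0, 0], [0, 0, 0], [0, 0, 0], [0, 0, 0], [0, 0, 0], [0, 0, 0], [0, 0, 0], [0, 0, -7], [0, 0, -14]], delta_pos=[[-0.006, 0.0016, 0], [-0.0135, 0.0036, 0], [-0.02, -0.004, 0], [-0.0297, -0.0334, 0], [-0.0297, -0.0334, 0], [-0.0297, -0.0334, -0.04], [-0.0297, -0.0334, -0.08], [-0.0297, -0.0334, -0.12], [-0.0297, -0.0334, -0.16], [-0.0297, -0.0334, -0.2], [-0.0297, -0.0334, -0.24], [-0.0297, -0.0334, -0.265]], gripper=[1, 1, 1, 1, 1, 1, 1, 1, 1, 1, 1, 1])

```text
time: 14.38
position: [0.5703, -0.1115, 0.2849]
tool_rot: [0.709, 0.705, 0.002, 0.003]
ft_force: [0.3, -0.4, -0.2]
grip_width: 0.0003
grip_force: 0.0
```

Run:
```python
from h import *
t=cam("top"); s=cam("scene")
for n,c in (('s',s),('t',t)):print(n,cents(mask(c,(8,150,120),(20,255,255)),8))
cv2.imwrite("pics/f2.png",np.hstack([cv2.resize(s["pixels"][150:290,190:330],(400,400)),cv2.resize(t["pixels"][130:270,250:390],(400,400))]))
deltas([(.701,-.0470,.28),(.701,-.0470,.180)],90)
```

```text
s [(np.int32(212), [354.7, 221.8], [346, 212, 17, 18]), (np.int32(100), [225.7, 236.0], [221, 230, 10, 14])]
t [(np.int32(85), [327.8, 146.0], [324, 140, 9, 13]), (np.int32(124), [223.9, 221.9], [217, 207, 15, 25])]
pos [ 0.572  -0.1122  0.2861] F [ 1.  -0.2  0.1] q [-0.39  0.4   1.47  0.    1.26 -0.38] rot [0.4, 0.7, -90.5]
[0.0664, 0.1283, 0.0074]
[0.0667, 0.1271, 0.1074]
```

View pics/f2.png

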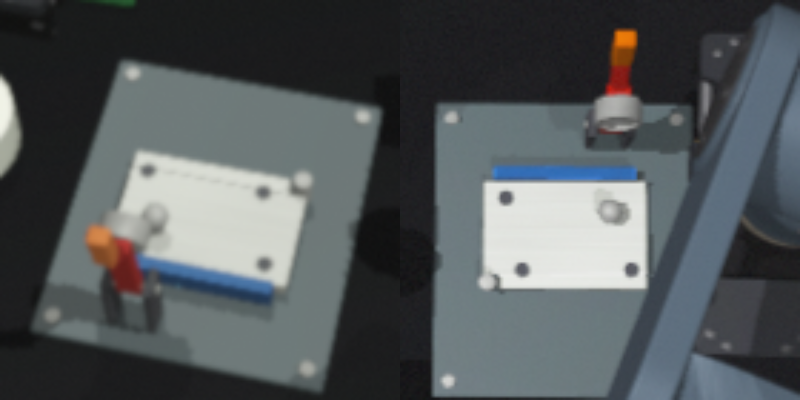

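The view shows the plate square to the dock, its long edge (485–648, 181) along the blue bar and its notch at the peg (487,281). The arm still stands upright. Next, back to the handle.

>>> arm_command(delta_rot=[[0, 0, -7], [0, 0, -14], [0, 0, -21], [0, 0, -28], [0, 0, -35], [0, 0, -42], [0, 0, -49], [0, 0, -56], [0, 0, -63], [0, 0, -70], [0, 0, -77], [0, 0, -84]], delta_pos=[[0.005, 0.01, 0.005], [0.01, 0.02, 0.005], [0.015, 0.03, 0.005], [0.02, 0.04, 0.005], [0.026, 0.05, 0.005], [0.031, 0.06, 0.005], [0.036, 0.07, 0.005], [0.042, 0.08, 0.005], [0.047, 0.09, 0.005], [0.055, 0.105, 0.005], [0.06, 0.116, 0.005], [0.066, 0.128, 0.005]], gripper=[-0.3, -0.3, -0.3, -0.3, -0.3, -0.3, -0.3, -0.3, -0.3, -0.3, -0.3, -0.3])

```text
time: 15.48
position: [0.6974, -0.0462, 0.2732]
tool_rot: [0.055, 0.998, 0.001, -0.002]
ft_force: [-0.4, -0.4, 0.9]
grip_width: 0.0564
grip_force: 0.0
```

Run:
```python
from h import *
deltas([(.701,-.0470,.28),(.701,-.0470,.180)],90)
```

```text
pos [ 0.6974 -0.0462  0.2732] F [-0.4 -0.4  0.9] q [-0.23  0.59  1.17  0.    1.39 -1.69] rot [0.1, -0.2, -6.4]
[-0.0037, -0.0004, -0.0068]
[-0.004, -0.0005, 0.0932]
```

>>> arm_command(delta_rot=[[0, 0, -6.4], [0, 0, -6.4], [0, 0, -6.4], [0, 0, -6.4], [0, 0, -6.4], [0, 0, -6.4], [0, 0, -6.4], [0, 0, -6.4], [0, 0, -6.4], [0, 0, -6.4], [0, 0, -6.4], [0, 0, -6.4]], delta_pos=[[-0.004, -0.0005, 0], [-0.004, -0.0005, 0], [-0.004, -0.0005, 0.03], [-0.004, -0.0005, 0.06], [-0.004, -0.0005, 0.085], [-0.004, -0.0005, 0.093], [-0.004, -0.0005, 0.093], [-0.004, -0.0005, 0.093], [-0.004, -0.0005, 0.093], [-0.004, -0.0005, 0.093], [-0.004, -0.0005, 0.093], [-0.004, -0.0005, 0.093]], gripper=[-0.3, -0.3, -0.3, -0.3, -0.3, -0.3, 1, 1, 1, 1, 1, 1], grip_force=15)

```text
time: 16.48
position: [0.7024, -0.0482, 0.1836]
tool_rot: [0.002, 1.0, -0.0, 0.001]
ft_force: [0.3, -0.0, -0.6]
grip_width: 0.0248
grip_force: 0.0
```

```bash
python3 -c "
from h import *
o=status.get_obs(); print(o['position'],o['grip_width'],o['grip_force'],o['ft_force'])
def G(t):
    u=np.array([-np.cos(t),np.sin(t)]);n=np.array([np.sin(t),np.cos(t)]);return .132*u+.018*n
Rc=R.from_quat(o['tool_rot']); ax=[np.cos(DY),np.sin(DY)]
H=dock(95,-40); p=o['position']+[0,0,.019]; v=[p[0]-H[0],p[2]-.066]; print('theta est',np.pi-np.arctan2(v[1],v[0])-np.arctan2(18,132), np.hypot(*v))
T0=1.68
for t in np.linspace(T0-.07,0,24):
    g=G(t)-G(T0); print(round(t,2),Rc.inv().apply([g[0]*ax[0],g[0]*ax[1],g[1]]).round(4).tolist())
"
```

```text
[ 0.70235341 -0.04817045  0.18359516] 0.02475562072297185 0.0 [ 0.30113514 -0.03738404 -0.5985569 ]
theta est 1.6895168233576914 0.1411321898063604
1.61 [0.0091, -0.0001, -0.002]
1.54 [0.0183, -0.0003, -0.0033]
1.47 [0.0276, -0.0004, -0.004]
1.4 [0.037, -0.0005, -0.004]
1.33 [0.0463, -0.0006, -0.0033]
1.26 [0.0555, -0.0008, -0.0021]
1.19 [0.0646, -0.0009, -0.0001]
1.12 [0.0736, -0.001, 0.0024]
1.05 [0.0824, -0.0011, 0.0056]
0.98 [0.0909, -0.0012, 0.0094]
0.91 [0.0991, -0.0013, 0.0138]
0.84 [0.107, -0.0014, 0.0187]
0.77 [0.1146, -0.0015, 0.0242]
0.7 [0.1217, -0.0016, 0.0302]
0.63 [0.1284, -0.0017, 0.0366]
0.56 [0.1346, -0.0018, 0.0436]
0.49 [0.1404, -0.0019, 0.0509]
0.42 [0.1456, -0.0019, 0.0587]
0.35 [0.1502, -0.002, 0.0667]
0.28 [0.1543, -0.0021, 0.0751]
0.21 [0.1578, -0.0021, 0.0838]
0.14 [0.1607, -0.0021, 0.0926]
0.07 [0.1629, -0.0022, 0.1017]
0.0 [0.1645, -0.0022, 0.1109]
```

```bash
python3 -c "
from h import *
def G(t):
    u=np.array([-np.cos(t),np.sin(t)]);n=np.array([np.sin(t),np.cos(t)]);return .1400*u+.018*n
T0=1.68
for t in np.linspace(T0-.07,0,24):
    g=G(t)-G(T0); print(round(t,2),[round(-g[0],4),round(g[0]*.009,4),round(-g[1],4)])
"
```

```text
1.61 [np.float64(0.0097), np.float64(-0.0001), np.float64(-0.002)]
1.54 [np.float64(0.0195), np.float64(-0.0002), np.float64(-0.0033)]
1.47 [np.float64(0.0293), np.float64(-0.0003), np.float64(-0.0039)]
1.4 [np.float64(0.0392), np.float64(-0.0004), np.float64(-0.0038)]
1.33 [np.float64(0.0491), np.float64(-0.0004), np.float64(-0.003)]
1.26 [np.float64(0.0588), np.float64(-0.0005), np.float64(-0.0016)]
1.19 [np.float64(0.0685), np.float64(-0.0006), np.float64(0.0005)]
1.12 [np.float64(0.0779), np.float64(-0.0007), np.float64(0.0033)]
1.05 [np.float64(0.0872), np.float64(-0.0008), np.float64(0.0068)]
0.98 [np.float64(0.0962), np.float64(-0.0009), np.float64(0.0109)]
0.91 [np.float64(0.1049), np.float64(-0.0009), np.float64(0.0156)]
0.84 [np.float64(0.1132), np.float64(-0.001), np.float64(0.0209)]
0.77 [np.float64(0.1211), np.float64(-0.0011), np.float64(0.0268)]
0.7 [np.float64(0.1286), np.float64(-0.0012), np.float64(0.0332)]
0.63 [np.float64(0.1357), np.float64(-0.0012), np.float64(0.0402)]
0.56 [np.float64(0.1422), np.float64(-0.0013), np.float64(0.0476)]
0.49 [np.float64(0.1482), np.float64(-0.0013), np.float64(0.0554)]
0.42 [np.float64(0.1536), np.float64(-0.0014), np.float64(0.0637)]
0.35 [np.float64(0.1585), np.float64(-0.0014), np.float64(0.0723)]
0.28 [np.float64(0.1627), np.float64(-0.0015), np.float64(0.0812)]
0.21 [np.float64(0.1663), np.float64(-0.0015), np.float64(0.0904)]
0.14 [np.float64(0.1693), np.float64(-0.0015), np.float64(0.0998)]
0.07 [np.float64(0.1715), np.float64(-0.0015), np.float64(0.1095)]
0.0 [np.float64(0.1732), np.float64(-0.0016), np.float64(0.1192)]
```

>>> arm_command(delta_rot=[[0, 0, 0], [0, 0, 0], [0, 0, 0], [0, 0, 0], [0, 0, 0]], delta_pos=[[0, 0, 0], [0, 0, 0], [0, 0, 0], [0, 0, 0], [0, 0, 0]], gripper=[1, 1, 1, 1, 1])

```text
time: 16.9
position: [0.7021, -0.0464, 0.1832]
tool_rot: [0.002, 1.0, 0.001, 0.001]
ft_force: [-0.6, 5.4, 4.3]
grip_width: 0.0156
grip_force: 15.0
```

Gripped. I'll carry it down the first half of the arc.

>>> arm_command(delta_rot=[[0, 0, 0], [0, 0, 0], [0, 0, 0], [0, 0, 0], [0, 0, 0], [0, 0, 0], [0, 0, 0], [0, 0, 0], [0, 0, 0], [0, 0, 0], [0, 0, 0], [0, 0, 0]], delta_pos=[[0.0097, 0, -0.002], [0.0195, 0, -0.0033], [0.0293, 0, -0.0039], [0.0392, 0, -0.0038], [0.0491, 0, -0.003], [0.0588, 0, -0.0016], [0.0685, 0, 0.0005], [0.0779, 0, 0.0033], [0.0872, 0, 0.0068], [0.0962, 0, 0.0109], [0.1049, 0, 0.0156], [0.1132, 0, 0.0209]], gripper=[1, 1, 1, 1, 1, 1, 1, 1, 1, 1, 1, 1])

```text
time: 17.9
position: [0.5891, -0.0473, 0.1629]
tool_rot: [0.002, 1.0, -0.0, 0.002]
ft_force: [0.8, 3.1, 6.0]
grip_width: 0.0155
grip_force: 15.0
```

>>> arm_command(delta_rot=[[0, 0, 0], [0, 0, 0], [0, 0, 0], [0, 0, 0], [0, 0, 0], [0, 0, 0], [0, 0, 0], [0, 0, 0], [0, 0, 0], [0, 0, 0], [0, 0, 0], [0, 0, 0]], delta_pos=[[0.0079, 0, 0.0059], [0.0154, 0, 0.0123], [0.0225, 0, 0.0193], [0.029, 0, 0.0267], [0.035, 0, 0.0345], [0.0404, 0, 0.0428], [0.0453, 0, 0.0514], [0.0495, 0, 0.0603], [0.0531, 0, 0.0695], [0.0561, 0, 0.0789], [0.0583, 0, 0.0886], [0.0583, 0, 0.0886]], gripper=[1, 1, 1, 1, 1, 1, 1, 1, 1, 1, 1, 1])

```text
time: 18.9
position: [0.5306, -0.0477, 0.0715]
tool_rot: [0.002, 1.0, -0.0, 0.0]
ft_force: [2.3, 1.4, -2.2]
grip_width: 0.0159
grip_force: 15.0
```

>>> arm_command(delta_rot=[[0, 0, 0], [0, 0, 0], [0, 0, 0], [0, 0, 0], [0, 0, 0]], delta_pos=[[0.0005, 0, 0.003], [0.001, 0, 0.006], [0.0015, 0, 0.009], [0.0015, 0, 0.011], [0.0015, 0, 0.011]], gripper=[1, 1, 1, 1, 1])

```text
time: 19.32
position: [0.53, -0.0477, 0.0637]
tool_rot: [0.002, 1.0, -0.001, 0.002]
ft_force: [-0.3, 1.6, 12.1]
grip_width: 0.0158
grip_force: 15.0
```

>>> arm_command(delta_rot=[[0, 0, 0], [0, 0, 0], [0, 0, 0], [0, 0, 0], [0, 0, 0], [0, 0, 0], [0, 0, 0], [0, 0, 0], [0, 0, 0], [0, 0, 0], [0, 0, 0], [0, 0, 0]], delta_pos=[[0, 0, 0], [0, 0, 0], [0, 0, 0], [0, 0, 0], [0, 0, 0], [0, 0, 0], [0, 0, -0.03], [0, 0, -0.06], [0, 0, -0.1], [0, 0, -0.14], [0, 0, -0.18], [0, 0, -0.2]], gripper=[-0.6, -0.6, -0.6, -0.6, -0.6, -0.6, -0.6, -0.6, -0.6, -0.6, -0.6, -0.6])

```text
time: 20.32
position: [0.5306, -0.0478, 0.2665]
tool_rot: [0.002, 1.0, -0.001, 0.004]
ft_force: [0.5, -0.0, -0.8]
grip_width: 0.0692
grip_force: 0.0
```

>>> arm_command(delta_rot=[[0, 0, 0], [0, 0, 0], [0, 0, 0], [0, 0, 0], [0, 0, 0], [0, 0, 0], [0, 0, 0], [0, 0, 0]], delta_pos=[[0.04, 0.04, 0], [0.08, 0.08, 0], [0.1, 0.12, 0], [0.1, 0.16, 0], [0.1, 0.2, 0], [0.1, 0.24, 0], [0.1, 0.25, 0], [0.1, 0.25, 0]], gripper=[-0.6, -0.6, -0.6, -0.6, -0.6, -0.6, -0.6, -0.6])

```text
time: 20.98
position: [0.429, 0.2082, 0.2618]
tool_rot: [-0.001, 1.0, 0.001, 0.0]
ft_force: [0.2, -0.2, -0.5]
grip_width: 0.0694
grip_force: 0.0
```

Run:
```python
from h import *
o=status.get_obs(); print(o["position"].round(3),o["ft_force"].round(1))
t=cam("top"); s=cam("scene"); m=[]
for n,c in (('s',s),('t',t)):
    k=[x for x in cents(mask(c,(8,150,120),(20,255,255)),20) if not(abs(x[1][0]-355)<8 or abs(x[1][0]-224)<8)]; print(n,k); m.append(k[0][1] if k else None)
if all(m): print("handle top",tri(s,m[0],t,m[1]),"expected down",dock(-37,-40))
for n,c,lo in (('s',s,0),('t',t,0)):
    for p in ([*dock(50.5,65),.032],[*dock(50,75),.024],[*dock(50,-75),.024],[*dock(-50,-75),.024],[*dock(-50,60),.024]): print(n,proj(c,p).round(1))
cv2.imwrite("pics/g1.png",np.hstack([cv2.resize(s["pixels"][165:275,205:315],(400,400)),cv2.resize(t["pixels"][155:265,255:365],(400,400))]))
```

```text
[0.429 0.208 0.262] [ 0.2 -0.2 -0.5]
s [(np.int32(102), [249.7, 195.0], [245, 187, 10, 17])]
t [(np.int32(115), [323.6, 225.2], [321, 216, 7, 19])]
handle top (array([ 0.5333731 , -0.04684359,  0.08594884]), np.float64(0.0007866053245488368)) expected down [ 0.53486149 -0.04763138]
s [285.4 248. ]
s [289.7 250.2]
s [226.9 237.6]
s [238.  202.3]
s [292.1 212.7]
t [282.4 191.5]
t [278.6 192.1]
t [335.8 192.5]
t [335.7 230.6]
t [284.  230.1]
```

View pics/g1.png

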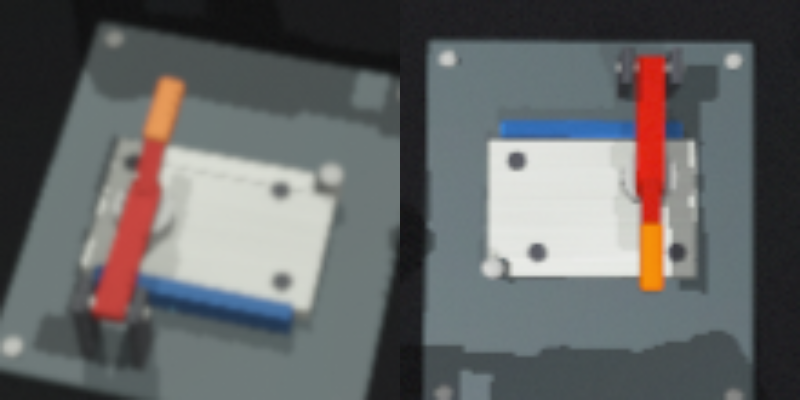

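The picture shows the arm level over the plate with its cup on the ball. The orange handle is at (650,257) in the top crop. The plate's long edge is flush on the blue bar, and the bystanders are untouched.

```bash
python3 -c "
from rig import robot
print(robot.hand_in())"
```

```text
the job is handed in; nothing more can be done
None
```

I raised the arm, turned the plate on its peg until its long edge lay flush on the blue stop bar, then lowered the arm fully so its cup sits over the ball; the job is handed in at about 21 s, with no verdict returned.

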